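# Unlock and draw a tube insert out of a dry-block bath with the extraction hook

### The arm

A 6-joint arm with a two-finger parallel gripper is mounted at the origin on the work surface. World frame = base frame: x ahead of the robot, y to its left, z up, the work surface at z = 0. Lengths are in m, angles in rad, forces in N, time in s.
With the tool pointing down it reaches from about 0.3 to 0.875 m from the base axis. Payload 6.4 kg.
Tool frame: the origin (TCP) lies midway between the tips of the shut fingers; the grasp point (between the pads) lies 19 mm behind it; z points along the fingers, y is the line along which they close (so a half turn about z gives the same grasp; the last joint's range is limited). The gripper opens to 85 mm and grips with 20 to 120 N. Pads are 22 mm wide; open, the fingers measure 114 mm over their backs; the gripper's body (76 mm by 85 mm) begins 54 mm behind the grasp point. The pads swing forward as they close: fully open they stand 13 mm farther back than shut.
Start: joints at [-1.483, 0.181, 1.607, -0, 1.354, -0.206], TCP at [0.167, -0.55, 0.231] pointing down, gripper open.
Joint ranges: [-2.99, 2.99], [-0.89, 2.07], [0.3, 2.58], [-1.14, 4.28], [0, 2.63], [-3.12, 3.12]. Speed limits (rad/s): [2.57, 2.57, 3.01, 3.14, 3.14, 3.14].

### API

Orientations are given as a unit quaternion [w, x, y, z].
In Python, from bench import status, camera, ctrl gives the robot as it stands. The module is installed in compiled form; this text tells all that it offers.
- The arm moves only by the shell command python3 -m handwheel 'ROWS'. ROWS is JSON, a list that holds one entry, the list of rows, each a list of 7 numbers: the opening, from -1 (shut) to 1 (fully open), then the shift along the tool's x, y, z in cm, then the turn, a rotation vector about the tool's x, y, z in degrees. A call has 1 to 10 rows; each row is the pose to reach, as a shift and turn from the pose commanded when the call began, along the tool's axes at that moment; what a row does not reach only later rows make up. A row lasts 1/8 s, in which the tool goes at most 62.5 mm and 10.7 degrees, less where a joint would pass 70% of its speed; a pose out of reach is approached as far as the arm can. A call with a gripper value outside its range is refused whole. The fingers move at their own pace and stop on an object; the grip force is fixed at half the most. Time passes only in rows, so rows that repeat a pose let the fingers close. It gives the time, the measured TCP pose, the force, the opening and the grip force at its end, in the units of the state.
- status.get_obs(): the state, without advancing time (a new reading comes with each control period).
- camera(name): name is "scene" or "side" or "wrist"; returns a dict with "frame" (480x640x3 uint8, blue, green, red), "depth" (480x640 float32, m along the optical axis (not along the pixel's ray), 0 where there is no reading), "fx", "fy", "cx", "cy" (pixels), "extrinsics" (4x4, takes a point from camera to world coordinates); the wrist camera has in their place "hand_eye" (4x4, takes a point from camera to tool coordinates, whose origin is the TCP and whose axes are the flange's). Camera axes: x right, y down, z forward; pixel columns grow to the right and rows downward; lengths in m; the calibration is good to about 2 mm. A picture is of the moment at which its call begins: read the wrist's pose just before it.
- ctrl.hand_in(): hands the job in; it is judged then, once.
The state is a dict: "time_s": time; "q": joint angles; "dq": joint speeds; "joint_efforts": joint torques, N m; "eef_pos": TCP position; "eef_rot": TCP orientation; "wrist_force": force on the tool from outside, world axes, zero at the start; "torque": the same for the moment, N m; "opening": opening from 0.0 (shut) to 1.0 (fully open); "grasp_force": force on a finger pad.
Only numpy, scipy, OpenCV 4.12 (cv2) and the standard library are available. Lean on these libraries where they do the work, as an engineer would, in place of code of your own. Each camera call takes 0.05 s, during which the arm holds its last target. There are 200 camera calls.

### The job

Take the two-toed hook from its stand, reach down the bore of the dry-block bath with it, catch the wire loop of the tube insert, turn the insert clockwise up to its bayonet stop and draw it out gently, without touching it with the fingers. Set it down upright in the steel tray, unhook it, and hang the hook back in its stand. The loop and the bath take no more than 25 N from the hook; leave the plain insert and everything else on the bench where it is.

Things in the scene. Friction and masses are not known exactly. Their poses are not given: they have to be found in the camera images.
- bath: Dry-block bath, fixed: white housing 156 x 210 x 60 mm round a block 84 (x) x 168 (y) x 105 mm high. Origin under its centre, z up. Two bores 60 mm wide, open at the top, at x = 0, y = +42 and -42 mm. An insert stands at z = 14 mm on a cushion (2.5 N per mm). A bayonet holds it (2 mm play) until turned clockwise from above, 25 to 80 degrees, to a rubber stop (gives 4 degrees under 0.06 Nm).
- insert: Insert with a wire loop, loose, 0.12 to 0.21 kg, in one bore: white cylinder 43 mm wide, 30 mm high, origin under its centre, z up; two ears, 56 mm across, 8 mm wide, along y at z = 8 to 13. The loop of 4 mm wire stands on its top in the plane x = 0: legs at y = +-17 mm, a straight crossbar (y = -13 to 13) with its centre at z = 48 (16 mm clear below). It takes 25 N at most.
- plain_insert: The same insert without a loop, loose, locked in the other bore. To be left alone.
- hook: Hook, loose, 0.1 kg. Origin on the shank axis under its 40 x 50 x 4 mm flange, z up; above it a handle 14 x 14 mm, z = 4 to 49, gripped from above. Shank 6 mm round to z = -56, then two prongs at y = +-8 (22 mm over all) with toes along +x: 6 mm round, axis z = -78, lowest -81, end x = 15. Lips turn up to z = -69.5. The wire seats on the toes (z = -75) between prongs (x = 3) and lips (x = 9).
- stand: Hook stand, fixed: base plate 90 x 90 x 8 mm with a white upright channel 100 mm high, U-shaped from above, open to +x; its rim carries the hook's flange. Origin on the bench below the shank's home, z up. Clear inside from x = -9 mm outwards and y = -16 to 16 mm; side walls end at x = 18 mm. At home the hook's origin is 100 mm above the stand's, toes along the stand's +x.
- tray: Open steel tray, fixed, 130 x 130 mm, 22 mm high, walls 4 mm, floor 4 mm thick. Origin at the centre of its underside.
- bottle: Bystander: white bottle 60 mm in diameter, 130 mm high; origin under its foot.
- jar: Bystander: amber jar 64 mm in diameter, 75 mm high; origin under its foot.
- beaker: Bystander: glass beaker 66 mm in diameter, 75 mm high; origin under its foot.
- tip_box: Bystander: open white box with compartments, 80 x 110 x 45 mm; origin under its centre.
- screwdriver: Bystander: screwdriver lying on the bench, 160 mm long.
- timer: Bystander: white bench timer 50 x 65 x 22 mm; origin under its centre.
Things that resemble listed ones, but are neither listed nor needed, are in the scene too. Of the things that look like the hook, the middle-sized one is meant.

How it is judged:
By the outcome, as a careful person would: the job done as asked, in the order asked, and still so for the second after the job is handed in, with the robot touching nothing.
It also fails if it takes over 72 s, if anything falls off the work surface, if the arm or the gripper's body presses on something with over 40 N, if the wrist force passes 120 N, or if a joint passes its speed limit or range.

## Working session

There is one attempt and no reset: what is moved stays moved. The work goes in short steps, Python scripts to look and compute and a shell command to move; the robot and the scene stay as the last step left them, time stands still between calls to the robot, and variables do not carry over. Pictures are saved under pics/ and viewed, at most 10 in all, crops included, and the job is handed in when it is done.

```bash
mkdir -p pics
cat > h.py <<'E'
import numpy as np, cv2
from bench import status, camera, ctrl
from scipy.spatial.transform import Rotation as R
def pose():
    o=status.get_obs(); T=np.eye(4); w,x,y,z=o['eef_rot']; T[:3,:3]=R.from_quat([x,y,z,w]).as_matrix(); T[:3,3]=o['eef_pos']; return T
def cloud(n):
    T=pose(); c=camera(n); E=c['extrinsics'] if 'extrinsics' in c else T@c['hand_eye']
    d=c['depth']; v,u=np.mgrid[:480,:640]
    P=np.stack([(u-c['cx'])/c['fx']*d,(v-c['cy'])/c['fy']*d,d],-1)@np.array(E)[:3,:3].T+np.array(E)[:3,3]
    P[d==0]=np.nan
    return c['frame'],P
E
python3 - <<'E'
from h import *
for n in('scene','side'):
    f,P=cloud(n); cv2.imwrite(f'pics/{n}0.png',f); np.save(f'{n}.npy',P)
print(status.get_obs()); print(camera('scene')['extrinsics'])
E
```

```text
{'time_s': 0.1, 'q': array([-1.48330323e+00,  1.81435663e-01,  1.60790632e+00,  4.45095066e-06,
        1.35381234e+00, -2.06341123e-01]), 'dq': array([-0.00026462, -0.00213626, -0.00088671,  0.00028784, -0.0005946 ,
        0.00060726]), 'joint_efforts': array([ 6.10189563e-04, -4.45876408e+01, -3.52237701e+01, -2.53809703e-04,
        4.13058660e-03, -1.43086157e-05]), 'eef_pos': array([ 0.16648509, -0.54985185,  0.23049254]), 'eef_rot': array([-7.79325875e-04,  9.89226849e-01,  1.46388632e-01,  4.85420184e-05]), 'wrist_force': array([-0.49075904,  0.15789269,  0.68784401]), 'torque': array([-0.02829457,  0.00177331,  0.033208  ]), 'grasp_force': 0.0, 'opening': 0.9978647806301773}
[[-7.77262948e-01  3.86896738e-01 -4.96158466e-01  1.13093541e+00]
 [ 6.29175158e-01  4.79166879e-01 -6.11994871e-01  8.01425041e-01]
 [ 9.63884394e-04 -7.87851519e-01 -6.15864478e-01  7.86413965e-01]
 [ 0.00000000e+00  0.00000000e+00  0.00000000e+00  1.00000000e+00]]
```

View pics/scene0.png

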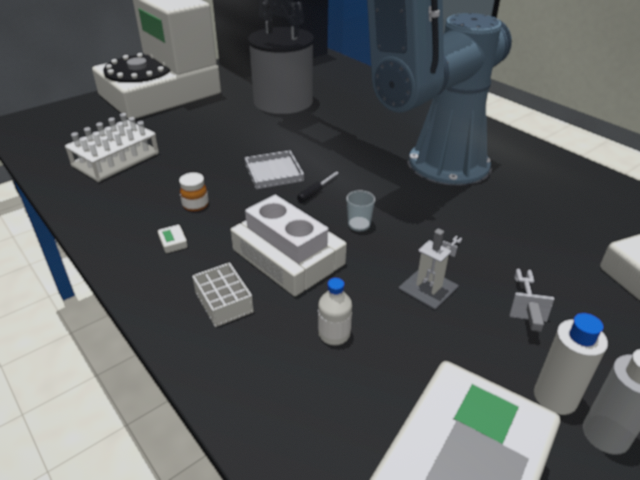

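View pics/side0.png

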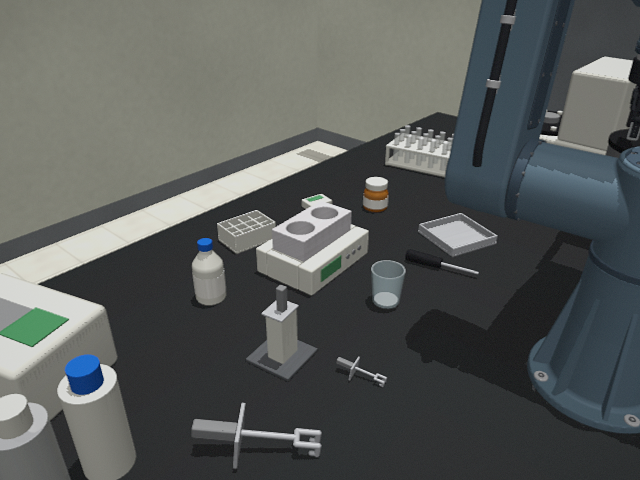

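Scene view: hook lookalikes are the hook in the stand (435,250), a small one lying at (455,242) and a large one lying at (530,300). In the side view these are (281,310), (362,370) and (255,435). The middle-sized one is in the stand. The bath is at (288,240) and the tray at (274,168). Now I'll measure these.

Run:
```python
from h import *
S=np.load('scene.npy'); D=np.load('side.npy')
def rect(p): 
    r=cv2.minAreaRect((p[:,:2]*1000).astype(np.float32)); return np.round(r[0],1),np.round(r[1],1),round(r[2],1)
def sel(P,r,z0,z1):
    q=P[r[1]:r[3],r[0]:r[2]].reshape(-1,3); q=q[~np.isnan(q[:,0])]; return q[(q[:,2]>z0)&(q[:,2]<z1)]
regs={'scene':dict(bath=(225,190,350,290),stand=(398,225,460,305),tray=(240,145,308,190)),
      'side':dict(bath=(250,195,372,292),stand=(245,282,318,378),tray=(412,210,500,256))}
for n,P in(('scene',S),('side',D)):
    g=regs[n]
    for nm,k,z0,z1 in(('block','bath',.1,.11),('housing','bath',.054,.066),('flange','stand',.098,.110),('handletop','stand',.143,.156),('base','stand',.005,.012),('trayrim','tray',.017,.026)):
        q=sel(P,g[k],z0,z1)
        if len(q)>5: print(n,nm,len(q),np.median(q[:,2]).round(4),rect(q))
    q=sel(P,g['bath'],.0,.098)
f=cv2.imread('pics/scene0.png');g=cv2.imread('pics/side0.png')
a=cv2.resize(f[185:310,220:470],(800,400),interpolation=3);b=cv2.resize(g[190:390,225:425],(400,400))
b=cv2.resize(g[195:295,245:385],(400,286))
c=np.zeros((600,800,3),np.uint8); c[:314]=cv2.resize(f[210:310,220:475],(800,314),interpolation=2)
c[314:600,:400]=b; c[314:600,400:]=cv2.resize(g[280:390,245:399],(400,286)); cv2.imwrite('pics/crop1.png',c)
```

```text
scene block 1384 0.1044 (array([596.3,  45.7]), array([ 88.9, 172.9]), 4.5)
scene housing 1872 0.0594 (array([534.1,  42.8]), array([272.2, 211.1]), 4.1)
scene flange 320 0.1035 (array([430.9, 309.8]), array([44. , 50.9]), 10.8)
scene handletop 48 0.1476 (array([427. , 309.2]), array([14.9, 13.6]), 9.4)
scene base 939 0.0075 (array([364.3, 298.6]), array([226.4,  92.1]), 9.9)
scene trayrim 313 0.0206 (array([ 425.9, -226.6]), array([212.8, 130.8]), 68.5)
side block 1040 0.1028 (array([595.9,  44.3]), array([ 89.7, 172.2]), 4.5)
side housing 1646 0.0579 (array([568.1,  73.8]), array([236.7, 211.5]), 39.7)
side flange 406 0.102 (array([430. , 308.3]), array([42.8, 52. ]), 11.4)
side handletop 62 0.1464 (array([425.4, 307.7]), array([15.7, 15.9]), 15.7)
side base 1058 0.0064 (array([464.2, 238.2]), array([109.7, 263.8]), 26.7)
side trayrim 394 0.0198 (array([ 426.4, -220.2]), array([230.4, 135.1]), 69.9)
```

View pics/crop1.png

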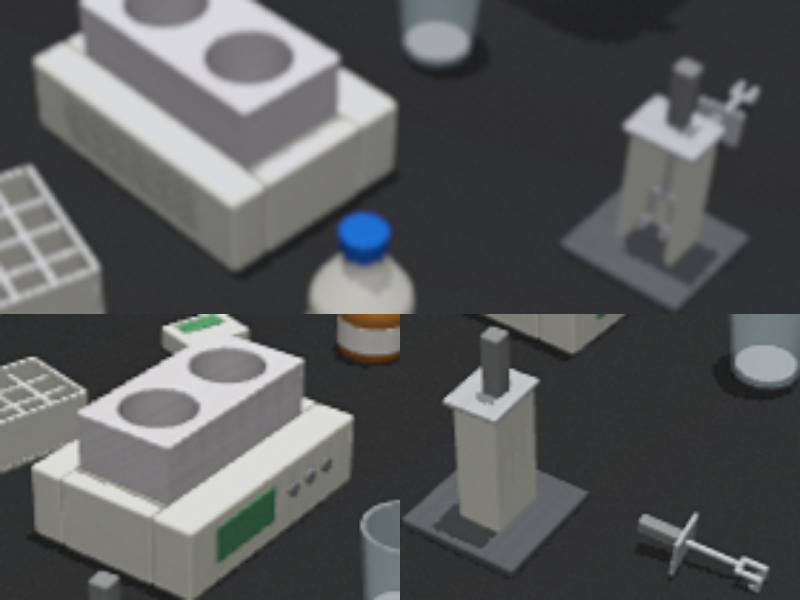

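The crop shows the mid-sized hook in the stand, with its toes visible through the opening facing world +x (yaw about 11°). The small hook lies behind it. The bath bores are too deep to see into from here, so I need a wrist view.

```bash
cat >> h.py <<'E'
def go(xyz,yaw=None,tilt0=True):
    """shift (cm) & turn (deg, rotvec) in tool axes from the measured pose to xyz, tool down, tool x at world yaw"""
    T=pose(); s=T[:3,:3].T@(np.array(xyz)-T[:3,3])*100
    y0=np.degrees(np.arctan2(T[1,0],T[0,0])); y=y0 if yaw is None else yaw
    G=R.from_euler('z',y,degrees=True)*R.from_euler('x',180,degrees=True)
    r=(R.from_matrix(T[:3,:3]).inv()*G).as_rotvec(degrees=True)
    print('at',T[:3,3].round(4),'yaw',y0.round(2),'-> shift cm',s.round(2),'turn',r.round(2))
E
python3 - <<'E'
from h import *
print(np.round(camera('wrist')['hand_eye'],3), camera('wrist')['fx'])
for n,r in(('scene',(236,145,312,192)),('side',(412,208,502,258))):
    P=np.load(n+'.npy'); m=np.zeros((480,640),bool); m[r[1]:r[3],r[0]:r[2]]=1
    m&=np.nan_to_num(P[...,2])>.012
    m&=(np.nan_to_num(P[...,2])<.04)
    k,l,st,_=cv2.connectedComponentsWithStats(m.astype(np.uint8)); 
    for j in np.argsort(-st[1:,4])[:3]+1:
        q=P[l==j]; rr=cv2.minAreaRect((q[:,:2]*1000).astype(np.float32)); print(n,len(q),rr)
for n,r in(('scene',(343,190,378,232)),('side',(370,262,406,308))):
    P=np.load(n+'.npy'); q=P[r[1]:r[3],r[0]:r[2]].reshape(-1,3);q=q[q[:,2]>.02];print('beaker',np.nanmin(q,0),np.nanmax(q,0))
go((.55,.03,.36),0)
go((.44,.1,.34),90)
E
```

```text
[[-0.001 -0.952 -0.307  0.079]
 [ 1.    -0.001 -0.001 -0.002]
 [ 0.    -0.307  0.952 -0.142]
 [ 0.     0.     0.     1.   ]] 387.2839980615352
scene 476 ((412.4532470703125, -260.97772216796875), (139.0273895263672, 130.8803253173828), 68.51673889160156)
scene 40 ((414.1688537597656, -108.14558410644531), (33.84492111206055, 16.871986389160156), 17.021493911743164)
side 591 ((410.4707946777344, -263.9639892578125), (137.34371948242188, 134.88319396972656), 69.53820037841797)
side 125 ((404.6206970214844, -113.03933715820312), (60.464752197265625, 24.303607940673828), 22.284618377685547)
beaker [0.35771472 0.02327609 0.0200573 ] [0.42460917 0.08981241 0.07742744]
beaker [0.35700418 0.02036462 0.02005732] [0.42212591 0.0900516  0.07602794]
at [ 0.1665 -0.5501  0.2308] yaw 16.83 -> shift cm [ 53.51 -44.43 -12.87] turn [-0.05 -0.   16.83]
at [ 0.1665 -0.5501  0.2308] yaw 16.83 -> shift cm [ 45.   -54.31 -10.86] turn [-3.000e-02 -4.000e-02 -7.317e+01]
```

```bash
python3 -m handwheel '[[[1,56,-45.2,-7,0,0,12.3],[1,56,-45.2,-7,0,0,12.3],[1,56,-45.2,-7,0,0,12.3],[1,56,-45.2,-7,0,0,12.3],[1,56,-45.2,-7,0,0,12.3],[1,56,-45.2,-7,0,0,12.3],[1,56,-45.2,-7,0,0,12.3],[1,56,-45.2,-7,0,0,12.3],[1,56,-45.2,-7,0,0,12.3],[1,56,-45.2,-7,0,0,12.3]]]'
python3 - <<'E'
from h import *
go((.57,.045,.30),4.5)
E
```

```text
time_s: 1.5
eef_pos: [0.5176, -0.0343, 0.2922]
eef_rot: [0.0, 0.999, 0.04, 0.0]
wrist_force: [0.8, -0.9, 0.7]
opening: 0.999
grasp_force: 0.0
at [ 0.5176 -0.0343  0.2922] yaw 4.54 -> shift cm [ 5.85 -7.49 -0.78] turn [ 0.03 -0.04  0.04]
```

```bash
python3 -m handwheel '[[[1,5.9,-7.5,-0.8,0,0,0],[1,5.9,-7.5,-0.8,0,0,0],[1,5.9,-7.5,-0.8,0,0,0],[1,5.9,-7.5,-0.8,0,0,0]]]'
python3 - <<'E'
from h import *
f,P=cloud('wrist'); cv2.imwrite('pics/w1.png',f); np.save('w1.npy',P)
z=P[...,2]
for a,b in((.1,.11),(.054,.066),(.05,.07)):
    m=((z>a)&(z<b)).astype(np.uint8); k,l,st,c=cv2.connectedComponentsWithStats(m)
    for j in np.argsort(-st[1:,4])[:4]+1: 
        q=P[l==j]; print(a,st[j],np.median(q[:,2]),cv2.minAreaRect((q[:,:2]*1000).astype(np.float32)))
E
```

```text
time_s: 2.0
eef_pos: [0.5691, 0.0428, 0.2994]
eef_rot: [0.0, 0.999, 0.04, -0.0]
wrist_force: [-0.4, -1.2, -0.4]
opening: 0.998
grasp_force: 0.0
0.1 [  217   118   201    98 11552] 0.10437469586661821 ((597.1163330078125, 46.37850570678711), (84.19345092773438, 168.67588806152344), 4.502571105957031)
0.1 [   6  295   63   39 1551] 0.1034430830427156 ((431.4648742675781, 310.2001037597656), (40.25922393798828, 51.57478332519531), 10.47891616821289)
0.1 [ 25  45  34  45 670] 0.10354592245947783 ((660.6555786132812, 275.1894836425781), (23.775957107543945, 33.236854553222656), 87.80145263671875)
0.1 [58 71  1  1  1] 0.10096416751365933 ((659.1860961914062, 262.4571228027344), (0.0, 0.0), 0.0)
0.054 [  205    84   224   153 13449] 0.05924148978999394 ((593.6776123046875, 46.01298522949219), (149.654052734375, 210.71873474121094), 4.470577239990234)
0.054 [ 67  36  37  71 516] 0.06064310483703053 ((659.2984008789062, 263.47149658203125), (27.975849151611328, 59.89483642578125), 84.59231567382812)
0.054 [267 338  52  31 404] 0.060080263079899526 ((376.9844665527344, 58.05783462524414), (58.06526184082031, 31.78798484802246), 86.63874053955078)
0.054 [611  99  29  58 382] 0.061625351397840256 ((651.3165893554688, -242.0682373046875), (52.18680953979492, 19.41522216796875), 7.442695617675781)
0.05 [  205    83   224   154 13562] 0.05923400412338334 ((594.2591552734375, 46.036865234375), (150.81698608398438, 210.7318572998047), 4.484195709228516)
0.05 [605  97  35  61 855] 0.059552757741235474 ((652.1619873046875, -244.53224182128906), (55.518211364746094, 25.058137893676758), 5.275978088378906)
0.05 [ 64  35  43  72 822] 0.060852155972842964 ((660.1249389648438, 264.156982421875), (29.079479217529297, 60.213226318359375), 87.0644760131836)
0.05 [267 338  53  33 685] 0.06068268958511541 ((377.46087646484375, 57.20142364501953), (58.737892150878906, 32.652713775634766), 88.5245361328125)
```

View pics/w1.png

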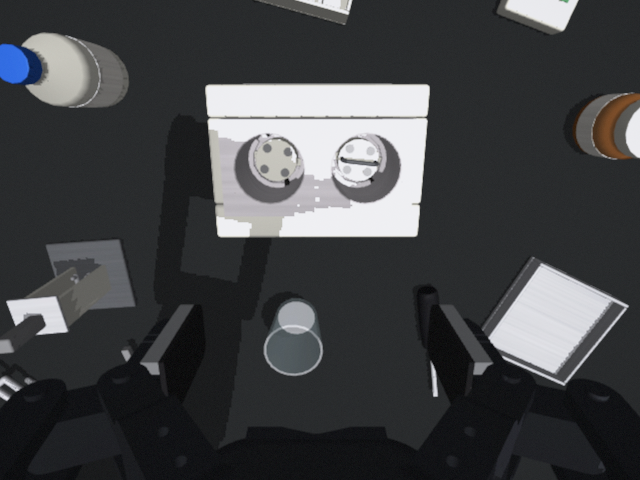

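The loop insert sits in the right-hand bore, with its crossbar at pixels (340,160) to (380,164). The left bore holds the plain insert. The tray is at (555,320) and the stand at (60,295). Next I'll measure the crossbar's direction.

Run:
```python
from h import *
P=np.load('w1.npy'); q=P[135:200,325:400].reshape(-1,3); 
q0=q[(q[:,2]>.056)&(q[:,2]<.070)]
r=np.hypot(q0[:,0]-.6003,q0[:,1]-.0044); q0=q0[r<.0235]
print(len(q0),q0.mean(0),q0.min(0),q0.max(0),cv2.minAreaRect((q0[:,:2]*1000).astype(np.float32)))
print(cv2.fitLine((q0[:,:2]*1000).astype(np.float32),cv2.DIST_HUBER,0,.01,.01).ravel())
t=q[(q[:,2]>.03)&(q[:,2]<.05)]; t=t[np.hypot(t[:,0]-.6,t[:,1]-.0044)<.028]; print(len(t),np.median(t[:,2]), cv2.minAreaRect((t[:,:2]*1000).astype(np.float32)))
z=P[...,2]; m=(z>.143)&(z<.154); k,l,st,_=cv2.connectedComponentsWithStats(m.astype(np.uint8))
for j in range(1,k):
    if st[j,4]>20: print(st[j],np.median(P[l==j],0),cv2.minAreaRect((P[l==j][:,:2]*1000).astype(np.float32)))
m=np.zeros((480,640),bool); m[250:400,470:635]=1; m&=(z>.012)&(z<.03);k,l,st,_=cv2.connectedComponentsWithStats(m.astype(np.uint8));j=1+np.argmax(st[1:,4]);print('tray',st[j],cv2.minAreaRect((P[l==j][:,:2]*1000).astype(np.float32)))
go((.427,.309,.28),10.6)
go((.427,.309,.28),100.6)
go((.427,.309,.28),-79.4)
print(status.get_obs()['q'])
```

```text
154 [0.60069119 0.00497593 0.06203853] [ 0.59833659 -0.01410934  0.0574027 ] [0.60302969 0.02262943 0.06438151] ((600.5240478515625, 4.2406463623046875), (36.75375747680664, 3.9751546382904053), 88.01090240478516)
[3.5926670e-02 9.9935442e-01 6.0075604e+02 4.9195108e+00]
1590 0.04289271495562766 ((598.3965454101562, 2.623260498046875), (48.49076843261719, 55.59728240966797), 50.488433837890625)
[  0 336  17  17 250] [0.42896826 0.30562887 0.14802177] ((427.9519958496094, 307.9453430175781), (14.49593448638916, 13.307197570800781), 5.459345817565918)
tray [ 485  260  143  125 2264] ((412.9244384765625, -260.7078857421875), (132.64749145507812, 130.2278594970703), 68.82974243164062)
at [0.569  0.0424 0.2995] yaw 4.49 -> shift cm [-12.07 -27.69   1.95] turn [ 0.01  0.05 -6.11]
at [0.569  0.0424 0.2995] yaw 4.49 -> shift cm [-12.07 -27.69   1.95] turn [-3.000e-02  4.000e-02 -9.611e+01]
at [0.569  0.0424 0.2995] yaw 4.49 -> shift cm [-12.07 -27.69   1.95] turn [4.000e-02 3.000e-02 8.389e+01]
[-1.33396889e-01  1.22317422e-01  1.53556607e+00 -3.65480233e-04
  1.48447086e+00  1.35907731e+00]
```

```bash
python3 -m handwheel '[[[1,-12,-27.7,5,0,0,-24],[1,-12,-27.7,5,0,0,-48],[1,-12,-27.7,5,0,0,-72],[1,-12,-27.7,5,0,0,-96],[1,-12,-27.7,5,0,0,-96],[1,-12,-27.7,5,0,0,-96],[1,-12,-27.7,5,0,0,-96],[1,-12,-27.7,5,0,0,-96],[1,-12,-27.7,5,0,0,-96],[1,-12,-27.7,5,0,0,-96]]]'
python3 - <<'E'
from h import *
Q=np.load('w1.npy'); q=Q.reshape(-1,3); r=np.hypot(q[:,0]-.6003,q[:,1]-.0044)
for a in range(16,31): 
    s=q[(r*1000>=a)&(r*1000<a+1)&(q[:,2]<.1)]; print(a,len(s),np.percentile(s[:,2],[10,50,80,95]).round(3) if len(s) else '')
f,P=cloud('wrist'); cv2.imwrite('pics/w2.png',f); np.save('w2.npy',P); z=P[...,2]
for a,b in((.144,.153),(.1,.108)):
    m=((z>a)&(z<b)&(np.hypot(P[...,0]-.43,P[...,1]-.309)<.05)).astype(np.uint8); k,l,st,_=cv2.connectedComponentsWithStats(m)
    for j in range(1,k):
        if st[j,4]>100: print(st[j],np.median(P[l==j],0),cv2.minAreaRect((P[l==j][:,:2]*1000).astype(np.float32)))
go((.427,.3085,.112),100.6); print(status.get_obs()['q'])
E
```

```text
time_s: 3.3
eef_pos: [0.4283, 0.3087, 0.2499]
eef_rot: [0.0, 0.641, 0.768, 0.0]
wrist_force: [0.3, -0.3, 0.6]
opening: 0.993
grasp_force: 0.0
16 97 [0.042 0.044 0.045 0.06 ]
17 104 [0.042 0.043 0.044 0.057]
18 116 [0.042 0.043 0.044 0.053]
19 113 [0.042 0.043 0.044 0.045]
20 121 [0.042 0.043 0.044 0.044]
21 129 [0.016 0.034 0.042 0.044]
22 33 [0.003 0.004 0.017 0.026]
23 37 [0.003 0.004 0.006 0.027]
24 114 [0.004 0.031 0.034 0.034]
25 129 [0.004 0.033 0.034 0.034]
26 108 [0.005 0.033 0.034 0.035]
27 115 [0.005 0.033 0.034 0.034]
28 99 [0.031 0.033 0.034 0.034]
29 1397 [0.034 0.067 0.088 0.097]
30 93 [0.046 0.077 0.092 0.097]
[303 223  21  21 432] [0.42591144 0.31023329 0.14813774] ((426.103515625, 309.51123046875), (13.398481369018555, 13.6831693649292), 10.043992042541504)
[ 292  184   53   63 2549] [0.43237607 0.31653095 0.10331394] ((429.7706298828125, 310.14752197265625), (40.06895065307617, 50.127410888671875), 10.297959327697754)
at [0.4283 0.3088 0.2499] yaw 100.23 -> shift cm [-1.000e-02 -1.400e-01  1.379e+01] turn [ 0.01  0.   -0.37]
[ 3.99817717e-01  5.92251284e-02  1.70339222e+00 -1.07570641e-04
  1.37881830e+00  2.21280505e-01]
```

View pics/w2.png

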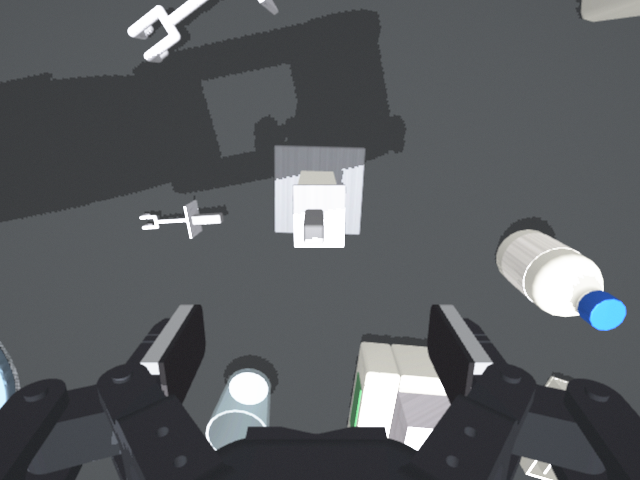

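The wrist view shows the handle at (313,230) on the flange (319,215), the small hook at (180,218) and the big one at (170,25). The fingers straddle the correct handle at (426, 309.5) mm, so I'll descend and grip.

```bash
python3 -m handwheel '[[[1,0.07,-0.19,5,0,0,0],[1,0.07,-0.19,10,0,0,0],[1,0.07,-0.19,13.8,0,0,0],[1,0.07,-0.19,13.8,0,0,0],[1,0.07,-0.19,13.8,0,0,0]]]'; python3 -m handwheel '[[[-1,0,0,0,0,0,0],[-1,0,0,0,0,0,0],[-1,0,0,0,0,0,0],[-1,0,0,0,0,0,0],[-1,0,0,0,0,0,0],[-1,0,0,0,0,0,0],[-1,0,0,0,0,0,0],[-1,0,0,0,0,0,0]]]'
```

```text
time_s: 3.98
eef_pos: [0.4272, 0.3104, 0.1134]
eef_rot: [0.0, 0.64, 0.768, 0.001]
wrist_force: [0.8, 0.3, 0.4]
opening: 0.997
grasp_force: 0.0
time_s: 4.97
eef_pos: [0.4264, 0.3103, 0.1122]
eef_rot: [0.0, 0.639, 0.769, 0.0]
wrist_force: [-0.2, -0.6, 5.3]
opening: 0.151
grasp_force: 58.9
```

```bash
python3 -m handwheel '[[[-1,0,0,-1,0,0,0],[-1,0,0,-4,0,0,0],[-1,0,0,-8,0,0,0],[-1,0,0,-12,0,0,0],[-1,0,0,-13,0,0,0],[-1,0,0,-13,0,0,0],[-1,0,0,-13,0,0,0]]]'
python3 - <<'E'
from h import *
go((.580,.005,.235),88); o=status.get_obs(); print(o['wrist_force'],o['torque'],o['q'])
ims=[]
for n in('scene','side'):
    T=pose(); f,P=cloud(n); np.save(n+'1.npy',P)
    c=camera(n); E=np.linalg.inv(c['extrinsics']); p=E[:3,:3]@(T[:3,3]-[0,0,.05])+E[:3,3]; u,v=int(p[0]/p[2]*c['fx']+c['cx']),int(p[1]/p[2]*c['fy']+c['cy']); print(n,u,v)
    ims.append(cv2.resize(f[max(v-55,0):v+55,u-55:u+55],(400,400)))
cv2.imwrite('pics/hook.png',np.hstack(ims))
E
```

```text
time_s: 5.85
eef_pos: [0.4251, 0.3097, 0.2398]
eef_rot: [-0.001, 0.639, 0.769, -0.001]
wrist_force: [0.1, -0.8, -1.9]
opening: 0.154
grasp_force: 58.5
at [0.4251 0.3097 0.2398] yaw 100.53 -> shift cm [-32.79   9.67   0.47] turn [-0.18  0.06 12.53]
[ 0.12710609 -0.75211505 -1.9310666 ] [-0.00396178 -0.03510811 -0.03857889] [4.03790341e-01 6.55254079e-02 1.71753377e+00 6.38188248e-06
 1.36189648e+00 2.20023888e-01]
scene 442 213
side 278 265
```

View pics/hook.png

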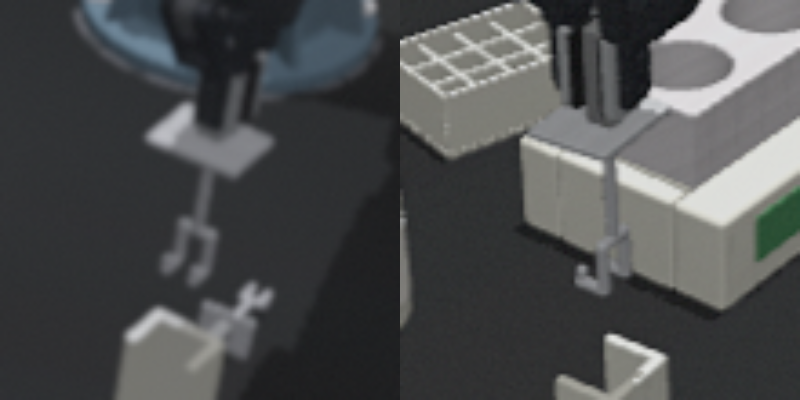

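The hook is held upright and clear of the stand, toes toward +x. I'll measure its shank relative to the TCP, then travel to the bath.

```bash
python3 - <<'E'
from h import *
T=pose()
for n in('scene1','side1'):
    P=np.load(n+'.npy').reshape(-1,3); d=P-T[:3,3]; near=np.hypot(d[:,0],d[:,1])<.035
    for nm,a,b in(('shank',-.063,-.022),('prong',-.083,-.072),('toes',-.097,-.084)):
        s=d[near&(d[:,2]>a)&(d[:,2]<b)]; t=s@T[:3,:3]*1000   # tool coords
        if len(s): print(n,nm,len(s),'tool x',np.percentile(t[:,0],[2,50,98]).round(1),'tool y',np.percentile(t[:,1],[2,50,98]).round(1),'z min',d[near&(d[:,2]>-.11)][:,2].min().round(4))
E
python3 -m handwheel '[[[-1,-32.8,9.7,0.3,0,0,12.5],[-1,-32.8,9.7,0.3,0,0,12.5],[-1,-32.8,9.7,0.3,0,0,12.5],[-1,-32.8,9.7,0.3,0,0,12.5],[-1,-32.8,9.7,0.3,0,0,12.5],[-1,-32.8,9.7,0.3,0,0,12.5],[-1,-32.8,9.7,0.3,0,0,12.5],[-1,-32.8,9.7,0.3,0,0,12.5],[-1,-32.8,9.7,0.3,0,0,12.5]]]'
python3 - <<'E'
from h import *
go((.580,.005,.235),88); o=status.get_obs(); print(o['wrist_force'],o['torque'],o['q'])
E
```

```text
scene1 shank 48 tool x [-4.2 -0.1  1.8] tool y [-1.6  1.1  4.3] z min -0.0941
scene1 prong 32 tool x [-12.3   5.4   9.3] tool y [-2.4  1.  13.6] z min -0.0941
scene1 toes 50 tool x [-11.6   4.8   9.6] tool y [-1.7  6.1 14.3] z min -0.0941
side1 shank 71 tool x [-5.5 -2.   0.6] tool y [-5.  -2.8  1.1] z min -0.0952
side1 prong 38 tool x [-12.3  -6.6   8. ] tool y [-5.  -2.7  0.9] z min -0.0952
side1 toes 74 tool x [-12.8   4.6   8.5] tool y [-4.4  1.7 11.7] z min -0.0952
time_s: 7.18
eef_pos: [0.5809, 0.0067, 0.2387]
eef_rot: [-0.0, 0.719, 0.695, -0.0]
wrist_force: [-0.2, 0.7, -0.6]
opening: 0.153
grasp_force: 58.6
at [0.5809 0.0067 0.2387] yaw 88.12 -> shift cm [-0.18 -0.09  0.37] turn [-0.02 -0.02  0.12]
[-0.15792758  0.73111473 -0.64709617] [-0.02128262  0.02087633  0.04539631] [-1.92729018e-01  1.87906846e-01  1.58349272e+00  2.56355182e-04
  1.37062453e+00 -1.60021452e-01]
```

```bash
python3 -m handwheel '[[[-1,-0.08,-0.07,0,0,0,0],[-1,-0.08,-0.07,4,0,0,0],[-1,-0.08,-0.07,6.5,0,0,0],[-1,-0.08,-0.07,7.9,0,0,0],[-1,-0.08,-0.07,8.6,0,0,0],[-1,-0.08,-0.07,8.6,0,0,0],[-1,-0.08,-0.07,8.6,0,0,0]]]'
python3 - <<'E'
from h import *
go((.5802,.0059,.1397),88.1); o=status.get_obs(); print(o['wrist_force'],o['torque'])
f,P=cloud('wrist'); np.save('w3.npy',P); c=f[60:360,120:520]; s,_=cloud('scene'); d,_=cloud('side')
cv2.imwrite('pics/w3.png',np.vstack([cv2.resize(c,(600,450))[:, :],np.hstack([np.zeros((150,0,3),np.uint8),cv2.resize(s[195:245,240:340],(300,150)),cv2.resize(d[200:250,270:370],(300,150))])]))
E
```

```text
time_s: 8.05
eef_pos: [0.5814, 0.0046, 0.1539]
eef_rot: [0.001, 0.719, 0.695, 0.001]
wrist_force: [-0.9, -1.0, -1.0]
opening: 0.152
grasp_force: 58.7
at [0.5814 0.0046 0.1539] yaw 88.04 -> shift cm [ 0.13 -0.13  1.42] turn [ 0.11  0.02 -0.06]
[-0.87913305 -0.9974457  -1.01882062] [-0.01291832  0.05383908 -0.02377892]
```

View pics/w3.png

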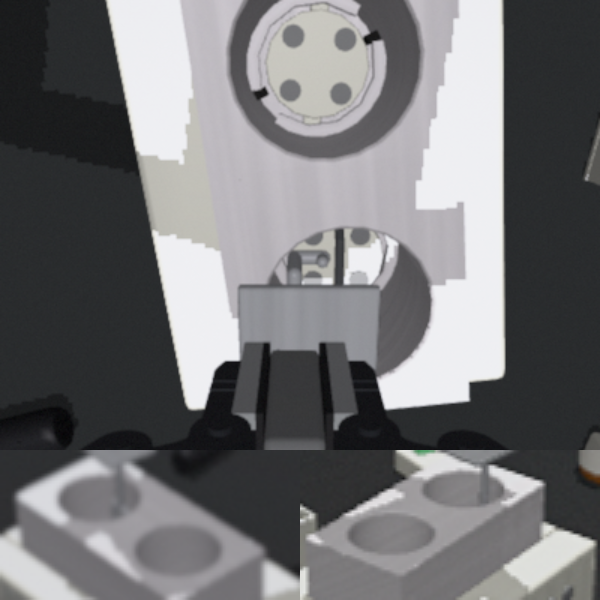

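Wrist crop: one toe with its lip is at (322,260), left of the crossbar (340,230–285), inside the bore and not yet past it. I'll measure the lip against the bar in the same depth frame.

Run:
```python
from h import *
T=pose(); P=np.load('w3.npy')
W=P[205:252,300:372].reshape(-1,3)
for nm,(u0,u1,v0,v1) in dict(lip=(325,341,226,240),prong=(308,322,224,250),bar=(341,351,212,250)).items():
    q=P[v0:v1,u0:u1].reshape(-1,3)
    q=q[(q[:,2]>.055)&(q[:,2]<.095)]; t=(q-T[:3,3])@T[:3,:3]*1000
    print(nm,len(q),'world',np.percentile(q*1000,[3,50,97],axis=0).round(1).tolist(),'tool y',np.percentile(t[:,1],[3,50,97]).round(1),'tool x',np.percentile(t[:,0],[3,50,97]).round(1))
```

```text
lip 139 world [[587.0, 8.9, 63.7], [591.2, 12.3, 66.3], [595.2, 14.0, 71.9]] tool y [ 5.4  9.6 13.6] tool x [4.7 8.1 9.7]
prong 231 world [[578.4, 9.0, 63.3], [581.4, 13.4, 82.8], [584.4, 14.5, 88.3]] tool y [-3.2 -0.2  2.9] tool x [ 4.4  8.8 10. ]
bar 225 world [[598.3, -0.5, 58.9], [600.0, 10.8, 62.6], [601.7, 21.3, 64.3]] tool y [16.7 18.3 20.2] tool x [-4.4  6.9 17.4]
```

```bash
python3 -m handwheel '[[[-1,0.05,-0.17,0,0,0,0],[-1,0.05,-0.17,0.3,0,0,0],[-1,0.05,-0.17,0.7,0,0,0],[-1,0.05,-0.17,1.1,0,0,0],[-1,0.05,-0.17,1.3,0,0,0],[-1,0.05,-0.17,1.3,0,0,0],[-1,0.05,-0.17,1.3,0,0,0]]]'
python3 - <<'E'
from h import *
f,P=cloud('wrist'); np.save('w3.npy',P); T=pose()
go((.5802,.0059,.1397),88.1); print(status.get_obs()['torque'])
q=P[195:300,290:380].reshape(-1,3); t=(q-T[:3,3])@T[:3,:3]*1000
b=(abs(t[:,1]-20.3)<3)&(q[:,2]>.054)&(q[:,2]<.075); print('bar',b.sum(),np.percentile(t[b],[3,50,97],axis=0).round(1).tolist(),np.percentile(q[b,2],[50,97]))
l=(t[:,1]<16.5)&(t[:,1]>4)&(abs(t[:,0]-7)<5)&(q[:,2]>.0475)&(q[:,2]<.065); print('lip',l.sum(),np.percentile(t[l],[3,50,97],axis=0).round(1).tolist() if l.sum() else '',np.percentile(q[l,2],[50,97]) if l.sum() else '')
E
```

```text
time_s: 9.07
eef_pos: [0.5791, 0.0052, 0.1399]
eef_rot: [0.0, 0.719, 0.695, 0.0]
wrist_force: [0.8, -0.1, -1.9]
opening: 0.152
grasp_force: 58.7
at [0.5791 0.0052 0.1399] yaw 88.04 -> shift cm [0.07 0.11 0.02] turn [ 0.01  0.   -0.06]
[ 0.00010851  0.02888889 -0.00351976]
bar 181 [[0.6, 18.8, 76.0], [8.1, 20.5, 77.5], [16.2, 22.3, 80.4]] [0.062465   0.06394251]
lip 128 [[4.8, 4.5, 82.0], [7.6, 9.7, 87.5], [9.6, 13.3, 90.1]] [0.05244471 0.05790208]
```

```bash
python3 -m handwheel '[[[-1,0,0.3,0,0,0,0],[-1,0,0.6,0,0,0,0],[-1,0,0.9,0,0,0,0],[-1,0,1.2,0,0,0,0],[-1,0,1.47,0,0,0,0],[-1,0,1.47,0,0,0,0],[-1,0,1.47,0,0,0,0]]]'; python3 -m handwheel '[[[-1,0,0,-0.3,0,0,0],[-1,0,0,-0.6,0,0,0],[-1,0,0,-0.7,0,0,0],[-1,0,0,-0.7,0,0,0]]]'
python3 - <<'E'
from h import *
f,P=cloud('wrist'); np.save('w3.npy',P); T=pose();print(status.get_obs()['torque'])
q=P[180:300,270:400].reshape(-1,3); t=(q-T[:3,3])@T[:3,:3]*1000
b=(abs(t[:,1]-6)<3)&(q[:,2]>.054)&(q[:,2]<.075)&(t[:,0]>11); print('bar',b.sum(),np.percentile(t[b],[3,50,97],axis=0).round(1).tolist() if b.sum() else '',np.percentile(q[b,2],[50,97]))
E
```

```text
time_s: 10.0
eef_pos: [0.5936, 0.0047, 0.1397]
eef_rot: [-0.0, 0.719, 0.695, -0.0]
wrist_force: [-0.1, 0.6, -1.8]
opening: 0.153
grasp_force: 58.7
time_s: 10.5
eef_pos: [0.5938, 0.0047, 0.147]
eef_rot: [0.0, 0.719, 0.695, 0.0]
wrist_force: [0.5, 0.3, -0.8]
opening: 0.156
grasp_force: 58.7
[ 0.02422014 -0.0333607   0.00196521]
bar 64 [[11.6, 4.5, 83.3], [14.2, 6.0, 85.2], [16.7, 7.6, 88.1]] [0.06173577 0.06354631]
```

The wire is seated in the hook (bar at tool y = 6.0 mm, contact height as expected). Next: a slight lift within the play, a baseline torque, then turning about the insert axis.

```bash
cat >> h.py <<'E'
def ft(n=6):
    a=[]
    for i in range(n):
        camera('side'); o=status.get_obs(); a.append(np.r_[o['wrist_force'],o['torque']])
    a=np.array(a); T=pose(); print('F',a.mean(0)[:3].round(2),'T',a.mean(0)[3:].round(4),'sd',a.std(0)[[2,5]].round(3),'z',T[2,3].round(4),'xy',T[:2,3].round(4),'yaw',np.degrees(np.arctan2(T[1,0],T[0,0])).round(2),'t',status.get_obs()['time_s'])
E
python3 -m handwheel '[[[-1,0,0,-0.1,0,0,0],[-1,0,0,-0.1,0,0,0]]]'; python3 -c "
from h import *
ft()"; python3 -m handwheel '[[[-1,0.05,0,0,0,0,5],[-1,0.1,0.02,0,0,0,10],[-1,0.15,0.03,0,0,0,15],[-1,0.2,0.05,0,0,0,20],[-1,0.2,0.05,0,0,0,20],[-1,0.2,0.05,0,0,0,20]]]'; python3 -c "
from h import *
ft()"
```

```text
time_s: 10.8
eef_pos: [0.5936, 0.0048, 0.1477]
eef_rot: [-0.0, 0.719, 0.695, -0.0]
wrist_force: [0.9, -1.0, -2.1]
opening: 0.154
grasp_force: 58.6
F [ 0.37  0.04 -1.99] T [-0.006  -0.0427 -0.0043] sd [0.274 0.032] z 0.1477 xy [0.5936 0.0047] yaw 88.03 t 11.1
time_s: 11.85
eef_pos: [0.5941, 0.0067, 0.1477]
eef_rot: [-0.0, 0.828, 0.56, -0.0]
wrist_force: [-0.1, 0.2, -2.7]
opening: 0.154
grasp_force: 58.4
F [-0.34  0.24 -2.1 ] T [ 0.0421  0.0751 -0.0034] sd [0.382 0.038] z 0.1477 xy [0.5942 0.0067] yaw 68.06 t 12.15
```

```bash
M='import h; h.ft(5)'; python3 -m handwheel '[[[-1,0.05,0.01,0,0,0,5],[-1,0.08,0.01,0,0,0,8],[-1,0.08,0.01,0,0,0,8]]]' | grep force; python3 -c "$M"; python3 -m handwheel '[[[-1,0.05,0.01,0,0,0,5],[-1,0.08,0.01,0,0,0,8],[-1,0.08,0.01,0,0,0,8]]]'|grep force; python3 -c "$M"
```

```text
wrist_force: [-0.5, -0.1, -2.2]
grasp_force: 58.4
F [ 0.48  0.15 -2.04] T [ 0.0068 -0.0124 -0.005 ] sd [0.526 0.045] z 0.1478 xy [0.5947 0.0074] yaw 60.07 t 12.775
wrist_force: [1.0, -0.4, -1.4]
grasp_force: 58.4
F [-0.28 -0.34 -1.75] T [-0.0311 -0.1001 -0.0057] sd [0.504 0.018] z 0.1479 xy [0.5952 0.008 ] yaw 52.07 t 13.4
```

```bash
M='import h; h.ft(6)'; python3 -m handwheel '[[[-1,0.05,0.01,0,0,0,5],[-1,0.08,0.01,0,0,0,8],[-1,0.08,0.01,0,0,0,8]]]' | grep force; python3 -c "$M"; python3 -m handwheel '[[[-1,0.05,0.01,0,0,0,5],[-1,0.08,0.01,0,0,0,8],[-1,0.08,0.01,0,0,0,8]]]'|grep force; python3 -c "$M"
```

```text
wrist_force: [0.9, -0.4, -1.4]
grasp_force: 58.5
F [ 0.85 -0.68 -1.41] T [-0.1231 -0.1795  0.0298] sd [0.849 0.021] z 0.1479 xy [0.5958 0.0085] yaw 44.06 t 14.075
wrist_force: [0.5, -1.1, -0.0]
grasp_force: 58.6
F [ 1.32 -0.68 -0.36] T [-0.2599 -0.3002  0.0887] sd [0.393 0.016] z 0.1479 xy [0.5965 0.009 ] yaw 36.06 t 14.75
```

The torque about z has risen to 0.09 Nm at 52° turned, so this is the rubber stop. Now I'll draw up in small steps, watching the force.

```bash
M='import h; h.ft(3)'; for i in 1; do python3 -m handwheel '[[[-1,0,0,-0.1,0,0,0],[-1,0,0,-0.1,0,0,0]]]' | grep wrist; python3 -c "$M"; done;  python3 -m handwheel '[[[-1,0,0,-0.1,0,0,0],[-1,0,0,-0.1,0,0,0]]]' | grep wrist; python3 -c "$M"
```

```text
wrist_force: [0.2, -0.3, -3.1]
F [ 0.89 -1.05 -2.13] T [-0.1849 -0.1508  0.1101] sd [0.522 0.015] z 0.1486 xy [0.5961 0.0092] yaw 36.04 t 15.15
wrist_force: [-0.3, -0.1, -4.7]
F [ 0.31 -0.   -3.92] T [-0.0847 -0.0281  0.0748] sd [0.383 0.025] z 0.1495 xy [0.596  0.0092] yaw 36.04 t 15.55
```

```bash
M='import h; h.ft(3)'; python3 -m handwheel '[[[-1,0,0,-0.1,0,0,0],[-1,0,0,-0.1,0,0,0]]]' | grep wrist; python3 -c "$M";  python3 -m handwheel '[[[-1,0,0,-0.1,0,0,0],[-1,0,0,-0.1,0,0,0]]]' | grep wrist; python3 -c "$M"
```

```text
wrist_force: [-0.8, -0.2, -5.4]
F [ 0.71 -0.27 -4.74] T [-0.0207 -0.0367  0.0604] sd [0.07  0.022] z 0.1508 xy [0.5963 0.0091] yaw 36.03 t 15.95
wrist_force: [-0.5, 0.2, -4.4]
F [-0.07 -0.39 -4.4 ] T [-0.0181  0.0079  0.0544] sd [0.469 0.015] z 0.1519 xy [0.5964 0.0091] yaw 36.03 t 16.35
```

```bash
M='import h; h.ft(3)'; python3 -m handwheel '[[[-1,0,0,-0.1,0,0,0],[-1,0,0,-0.2,0,0,0],[-1,0,0,-0.3,0,0,0],[-1,0,0,-0.3,0,0,0]]]' | grep wrist; python3 -c "$M";  python3 -m handwheel '[[[-1,0,0,-0.1,0,0,0],[-1,0,0,-0.2,0,0,0],[-1,0,0,-0.3,0,0,0],[-1,0,0,-0.4,0,0,0],[-1,0,0,-0.5,0,0,0],[-1,0,0,-0.5,0,0,0]]]' | grep wrist; python3 -c "$M"
```

```text
wrist_force: [0.0, 0.2, -2.8]
F [ 0.04 -0.35 -2.72] T [-0.0031 -0.0572 -0.0122] sd [0.235 0.008] z 0.1551 xy [0.5966 0.0091] yaw 36.03 t 17.0
wrist_force: [-0.0, -0.4, -2.6]
F [ 0.31  0.34 -3.16] T [ 0.0471 -0.0385  0.0108] sd [0.429 0.024] z 0.1598 xy [0.5964 0.0091] yaw 36.03 t 17.9
```

The insert is free: the force has settled at about 3 N (hook plus insert) and the torque is gone. Drawing it out fully.

```bash
python3 -m handwheel '[[[-1,0,0,-0.4,0,0,0],[-1,0,0,-0.8,0,0,0],[-1,0,0,-1.2,0,0,0],[-1,0,0,-1.7,0,0,0],[-1,0,0,-2.2,0,0,0],[-1,0,0,-2.7,0,0,0],[-1,0,0,-3.2,0,0,0],[-1,0,0,-3.7,0,0,0],[-1,0,0,-4.2,0,0,0],[-1,0,0,-4.7,0,0,0]]]' | grep wrist;  python3 -m handwheel '[[[-1,0,0,-0.5,0,0,0],[-1,0,0,-1,0,0,0],[-1,0,0,-1.6,0,0,0],[-1,0,0,-2.2,0,0,0],[-1,0,0,-2.8,0,0,0],[-1,0,0,-3.5,0,0,0],[-1,0,0,-4.2,0,0,0],[-1,0,0,-4.9,0,0,0],[-1,0,0,-5.5,0,0,0],[-1,0,0,-5.5,0,0,0]]]'
python3 - <<'E'
from h import *
ft(2)
T=pose(); ims=[]
for n in('scene','side'):
    f,P=cloud(n); np.save(n+'2.npy',P); c=camera(n); E=np.linalg.inv(c['extrinsics']); p=E[:3,:3]@(T[:3,3]-[0,0,.08])+E[:3,3]; u,v=int(p[0]/p[2]*c['fx']+c['cx']),int(p[1]/p[2]*c['fy']+c['cy'])
    print(n,u,v); u=max(u,60);v=max(v,60); ims.append(cv2.resize(f[v-60:v+60,u-60:u+60],(400,400)))
cv2.imwrite('pics/lift.png',np.hstack(ims))
print(status.get_obs()['q'])
go((.413,-.261,.26),None)
E
```

```text
wrist_force: [-0.2, 0.1, -3.1]
time_s: 20.4
eef_pos: [0.5967, 0.0091, 0.2625]
eef_rot: [0.0, 0.951, 0.309, 0.001]
wrist_force: [-1.0, 0.4, -2.8]
opening: 0.156
grasp_force: 58.6
F [-0.02 -0.04 -3.42] T [0.0518 0.0037 0.0147] sd [0.068 0.003] z 0.2616 xy [0.5962 0.0091] yaw 36.04 t 20.5
scene 273 180
side 322 180
[-1.83556740e-01  2.04515678e-01  1.51776013e+00  2.23711787e-06
  1.42000921e+00  7.58350052e-01]
at [0.5962 0.0091 0.2614] yaw 36.03 -> shift cm [-30.7   11.07   0.15] turn [-0.03  0.03 -0.  ]
```

View pics/lift.png

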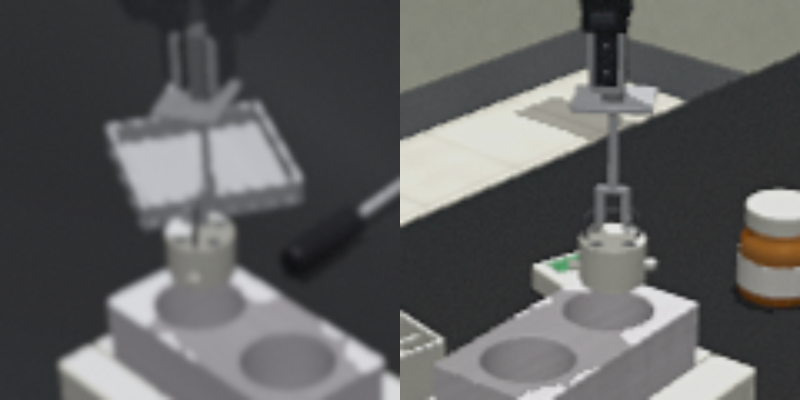

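The insert hangs level and clear above the bath: (200,250) in the left crop, (612,258) in the right. The plain insert is still in its bore. Moving to above the tray at a moderate pace.

```bash
python3 -m handwheel '[[[-1,-1,0.3,0,0,0,0],[-1,-3,1,0,0,0,0],[-1,-5.5,1.9,0,0,0,0],[-1,-8.5,2.9,0,0,0,0],[-1,-11.5,3.9,0,0,0,0],[-1,-14.5,5,0,0,0,0],[-1,-17.5,6,0,0,0,0],[-1,-20.5,7,0,0,0,0],[-1,-23.5,8,0,0,0,0],[-1,-26,8.9,0,0,0,0]]]' | grep -E 'wrist|pos';  python3 -m handwheel '[[[-1,-2,0.7,0,0,0,0],[-1,-3.5,1.1,0,0,0,0],[-1,-4.3,1.4,0,0,0,0],[-1,-4.7,1.6,0,0,0,0],[-1,-4.7,1.6,0,0,0,0],[-1,-4.7,1.6,3,0,0,0],[-1,-4.7,1.6,5,0,0,0],[-1,-4.7,1.6,7,0,0,0],[-1,-4.7,1.6,8,0,0,0],[-1,-4.7,1.6,8,0,0,0]]]'
python3 - <<'E'
from h import *
T=pose(); ft(2); 
for n in('scene','side'):
    f,P=cloud(n); d=P-T[:3,3]; z=P[...,2]; m=(np.hypot(d[...,0],d[...,1])<.045)
    s=m&(z>.05)&(z<.075); print(n,'body',s.sum(),np.nanmin(z[m&(z>.03)]) if (m&(z>.03)).any() else '',[np.percentile(P[s][:,i],[3,50,97]).round(4) for i in range(2)])
E
```

```text
eef_pos: [0.4366, -0.2174, 0.2619]
wrist_force: [0.9, 0.4, -2.8]
time_s: 23.2
eef_pos: [0.4098, -0.2558, 0.1813]
eef_rot: [-0.001, 0.951, 0.31, -0.0]
wrist_force: [-0.6, 0.0, -2.8]
opening: 0.157
grasp_force: 58.5
F [-0.07  0.16 -2.42] T [ 0.0401  0.0313 -0.0373] sd [1.04  0.013] z 0.1825 xy [ 0.4103 -0.2566] yaw 36.05 t 23.3
scene body 130 0.049157901929823056 [array([0.3978, 0.4207, 0.4315]), array([-0.2663, -0.2438, -0.2368])]Traceback (most recent call last):
  File "<stdin>", line 5, in <module>
    return _quantile_unchecked(
        a, q, axis, out, overwrite_input, method, keepdims, weights)
    return _ureduce(a,
                    func=_quantile_ureduce_func,
    ...<5 lines>...
                    overwrite_input=overwrite_input,
                    method=method)
    r = func(a, **kwargs)
    result = _quantile(arr,
                       quantiles=q,
    ...<2 lines>...
                       out=out,
                       weights=wgt)
    slices_having_nans = np.isnan(arr[-1, ...])
                                  ~~~^^^^^^^^^
IndexError: index -1 is out of bounds for axis 0 with size 0
```

```bash
python3 -m handwheel '[[[-1,0,0,1,0,0,0],[-1,0,0,2,0,0,0],[-1,0,0,3,0,0,0],[-1,0,0,3.6,0,0,0],[-1,0,0,3.9,0,0,0],[-1,0,0,4.1,0,0,0],[-1,0,0,4.3,0,0,0],[-1,0,0,4.5,0,0,0],[-1,0,0,4.6,0,0,0],[-1,0,0,4.6,0,0,0]]]' ; python3 -c "
import h;h.ft(3);h.go((.4102,-.2561,.1297))"
```

```text
time_s: 24.65
eef_pos: [0.41, -0.2566, 0.136]
eef_rot: [0.0, 0.951, 0.309, 0.0]
wrist_force: [0.4, 0.1, -0.5]
opening: 0.155
grasp_force: 58.9
F [ 0.01 -0.96 -1.13] T [-0.0078 -0.0306  0.0041] sd [0.114 0.026] z 0.136 xy [ 0.41   -0.2566] yaw 36.03 t 24.8
at [ 0.41   -0.2566  0.136 ] yaw 36.03 -> shift cm [ 0.04 -0.02  0.63] turn [ 0.03 -0.01 -0.  ]
```

```bash
python3 -m handwheel '[[[-1,0,0,0.2,0,0,0],[-1,0,0,0.4,0,0,0],[-1,0,0,0.63,0,0,0],[-1,0,0,0.63,0,0,0]]]'
python3 - <<'E'
from h import *
ft(3)
T=pose(); f,P=cloud('wrist'); cv2.imwrite('pics/tray.png',cv2.resize(f[120:330,180:460],(800,600)))
q=P[150:330,240:420].reshape(-1,3); t=(q-T[:3,3])@T[:3,:3]*1000
for a,b in((.044,.058),(.030,.040)):
    m=(q[:,2]>a)&(q[:,2]<b)&(abs(t[:,0])<40)&(abs(t[:,1])<40); print(m.sum(),np.percentile(q[m,2],[5,50,95]).round(4),np.percentile(t[m],[2,50,98],axis=0).round(1).tolist())
E
```

```text
time_s: 25.3
eef_pos: [0.4097, -0.2562, 0.1292]
eef_rot: [-0.0, 0.951, 0.309, -0.0]
wrist_force: [-0.9, 0.3, -0.8]
opening: 0.154
grasp_force: 58.9
F [ 0.18  0.07 -1.2 ] T [-0.0001  0.0039  0.022 ] sd [0.321 0.014] z 0.1295 xy [ 0.4099 -0.2564] yaw 36.03 t 25.45
342 [0.0453 0.052  0.055 ] [[-0.3, -4.7, 72.3], [8.1, 2.9, 77.6], [16.9, 11.0, 84.8]]
1753 [0.0322 0.0335 0.0348] [[-7.5, -15.5, 94.2], [6.1, 7.1, 96.1], [18.8, 23.7, 97.9]]
```

View pics/tray.png

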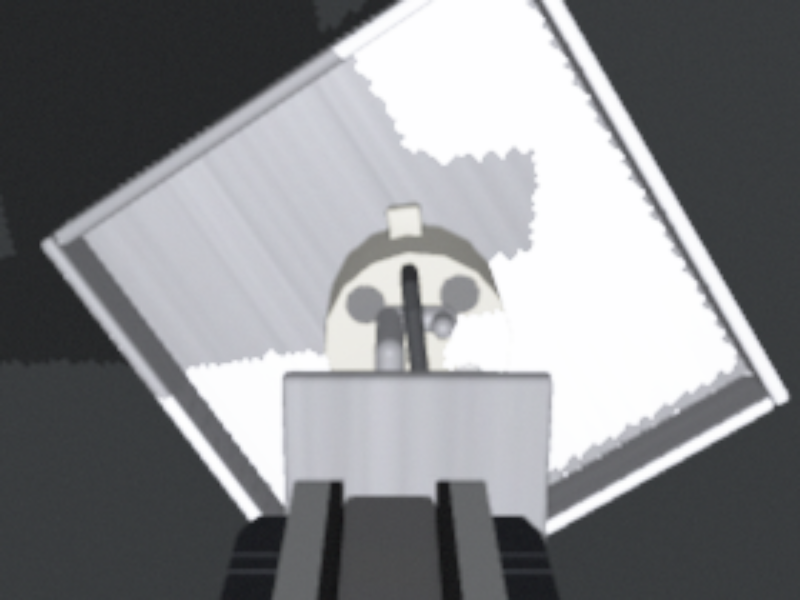

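The insert stands upright in the tray (top flat at z = 33.5 mm). The wire at (412,310) lies between prong (388,340) and lip (442,322), with the lip below the bar. Retracting, then lifting clear.

```bash
python3 -m handwheel '[[[-1,0,-0.3,0,0,0,0],[-1,0,-0.6,0,0,0,0],[-1,0,-0.9,0,0,0,0],[-1,0,-1.2,0,0,0,0],[-1,0,-1.6,0,0,0,0],[-1,0,-2,0,0,0,0],[-1,0,-2,0,0,0,0]]]' |grep -E 'wrist|pos'
python3 - <<'E'
from h import *
ft(2)
T=pose(); f,P=cloud('wrist')
q=P[120:330,200:460].reshape(-1,3); t=(q-T[:3,3])@T[:3,:3]*1000
for a,b in((.048,.058),(.030,.036)):
    m=(q[:,2]>a)&(q[:,2]<b)&(abs(t[:,0])<40)&(abs(t[:,1])<50)&(t[:,1]>16); print(m.sum(),np.percentile(q[m,2],[5,50,95]).round(4),np.percentile(t[m],[2,50,98],axis=0).round(1).tolist())
E
```

```text
eef_pos: [0.3979, -0.2399, 0.1295]
wrist_force: [0.5, 0.1, -1.6]
F [-0.46 -0.11 -0.54] T [-0.0267 -0.0166 -0.0197] sd [0.983 0.026] z 0.1296 xy [ 0.3981 -0.2403] yaw 36.04 t 26.475
199 [0.0488 0.0525 0.054 ] [[-0.5, 20.7, 75.4], [8.8, 22.7, 77.0], [16.3, 25.2, 81.2]]
1550 [0.0322 0.0334 0.0345] [[-13.9, 16.4, 94.7], [3.8, 31.7, 96.1], [18.9, 43.9, 97.8]]
```

```bash
python3 -m handwheel '[[[-1,0,0,-1,0,0,0],[-1,0,0,-4,0,0,0],[-1,0,0,-8,0,0,0],[-1,0,0,-11,0,0,0],[-1,5,-6.2,-12,0,0,-8],[-1,9,-11.1,-12,0,0,-16],[-1,13,-16,-12,0,0,-25],[-1,17,-21,-12,0,0,-34],[-1,21,-26,-12,0,0,-42],[-1,25,-30.9,-12,0,0,-50]]]' |grep -E 'wrist|pos'
python3 - <<'E'
from h import *
go((.4264,.3103,.245),100.5)
E
```

```text
eef_pos: [0.4173, 0.1358, 0.2507]
wrist_force: [1.9, -1.0, -0.8]
at [0.4173 0.1358 0.2507] yaw 86.29 -> shift cm [17.47 -0.23  0.57] turn [ 1.300e-01  1.000e-02 -1.421e+01]
```

```bash
python3 -m handwheel '[[[-1,5,0,0.3,0,0,-8],[-1,9,0,0.3,0,0,-14],[-1,13,0,0.3,0,0,-14],[-1,14,0,0.3,0,0,-14],[-1,14,0,0.3,0,0,-14],[-1,14,0,0.3,0,0,-14]]]' |grep -E 'wrist|pos'
python3 - <<'E'
from h import *
go((.4264,.3103,.245),100.5)
E
```

```text
eef_pos: [0.427, 0.2725, 0.2466]
wrist_force: [0.7, -0.1, -0.3]
at [0.427  0.2725 0.2466] yaw 99.98 -> shift cm [3.74 0.59 0.16] turn [-0.01  0.02 -0.52]
```

```bash
python3 -m handwheel '[[[-1,2,0.3,0.1,0,0,-0.5],[-1,3.7,0.59,0.1,0,0,-0.5],[-1,3.7,0.59,0.1,0,0,-0.5],[-1,3.7,0.59,0.1,0,0,-0.5],[-1,3.7,0.59,0.1,0,0,-0.5]]]' |grep -E 'wrist|pos'
python3 - <<'E'
from h import *
go((.4264,.3103,.1125),100.5)
E
```

```text
eef_pos: [0.4263, 0.3104, 0.2455]
wrist_force: [0.4, -1.0, -1.4]
at [0.4263 0.3104 0.2455] yaw 100.51 -> shift cm [-1.00e-02  0.00e+00  1.33e+01] turn [-0.01  0.01  0.01]
```

```bash
python3 -m handwheel '[[[-1,0,0,2,0,0,0],[-1,0,0,4.5,0,0,0],[-1,0,0,7,0,0,0],[-1,0,0,9.5,0,0,0],[-1,0,0,11.5,0,0,0],[-1,0,0,12.5,0,0,0],[-1,0,0,13,0,0,0],[-1,0,0,13.2,0,0,0],[-1,0,0,13.3,0,0,0],[-1,0,0,13.3,0,0,0]]]'
python3 - <<'E'
from h import *
ft(3)
E
```

```text
time_s: 30.4
eef_pos: [0.4266, 0.3111, 0.113]
eef_rot: [0.0, 0.639, 0.769, 0.0]
wrist_force: [0.3, 0.5, -0.8]
opening: 0.149
grasp_force: 59.0
F [ 0.55  0.13 -0.98] T [ 0.0228  0.0104 -0.0298] sd [0.385 0.015] z 0.1128 xy [0.4265 0.311 ] yaw 100.54 t 30.55
```

```bash
python3 -m handwheel '[[[-1,0,0,0.06,0,0,0],[-1,0,0,0.08,0,0,0],[-1,0,0,0.08,0,0,0]]]' | grep -E 'wrist|pos'; python3 -m handwheel '[[[-0.4,0,0,0.08,0,0,0],[0.2,0,0,0,0,0,0],[1,0,0,0,0,0,0],[1,0,0,0,0,0,0],[1,0,0,0,0,0,0],[1,0,0,0,0,0,0],[1,0,0,0,0,0,0]]]'; python3 -m handwheel '[[[1,0,0,-2,0,0,0],[1,0,0,-6,0,0,0],[1,0,0,-10,0,0,0],[1,0,0,-14,0,0,0],[1,0,0,-14,0,0,0],[1,0,0,-14,0,0,0]]]'|grep -E 'wrist|pos'
python3 - <<'E'
from h import *
f,P=cloud('wrist'); z=P[...,2]
for a,b in((.144,.153),(.1,.108)):
    m=((z>a)&(z<b)&(np.hypot(P[...,0]-.43,P[...,1]-.309)<.05)).astype(np.uint8); k,l,st,_=cv2.connectedComponentsWithStats(m)
    for j in range(1,k):
        if st[j,4]>100: print(st[j],np.median(P[l==j],0),cv2.minAreaRect((P[l==j][:,:2]*1000).astype(np.float32)))
s,_=cloud('scene'); d,_=cloud('side')
cv2.imwrite('pics/end.png',np.vstack([np.hstack([cv2.resize(s[130:310,210:470],(400,277)),cv2.resize(d[190:400,240:510],(400,311))[:277]]),cv2.resize(f[60:340,100:505],(800,320))[:320]]))
E
```

```text
eef_pos: [0.4265, 0.311, 0.1122]
wrist_force: [-3.0, -0.7, 5.9]
time_s: 31.8
eef_pos: [0.4263, 0.3109, 0.1117]
eef_rot: [-0.0, 0.639, 0.769, 0.0]
wrist_force: [0.0, -0.7, 0.1]
opening: 1.004
grasp_force: 0.0
eef_pos: [0.426, 0.3108, 0.2511]
wrist_force: [-0.4, 0.8, -1.3]
[306 225  21  21 417] [0.42608497 0.31097686 0.14803957] ((425.9392395019531, 310.2783508300781), (13.40481948852539, 13.992096900939941), 10.677260398864746)
[ 296  186   53   63 2534] [0.43261034 0.31720758 0.10328814] ((430.2158203125, 310.6923828125), (39.99577331542969, 50.65236282348633), 9.782285690307617)
```

View pics/end.png

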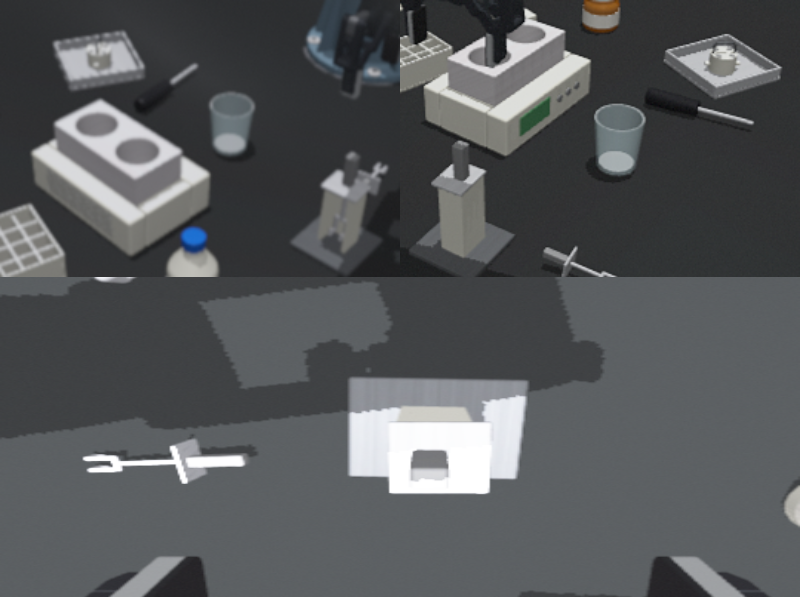

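The hook hangs in its stand within 1 mm of its home height and place: handle at (350,165) in the upper-left crop and (430,465) in the lower view. The insert stands upright in the tray at (98,58) and (722,60). The gripper is open and clear, so I'm handing in.

```bash
python3 -c "
from bench import ctrl
print(ctrl.hand_in())"
```

```text
the job is handed in; nothing more can be done
None
```

I handed the job in after about 33 s of the 72 s allowed: the looped insert stands upright and unhooked in the steel tray, the hook hangs back in its stand within 1 mm of home, and the measured wrist force stayed below 6 N in every reading.

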